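# Hang the round rinse basket on the drip stand

### The arm

A 6-joint arm with a two-finger parallel gripper is mounted at the origin on a cart in front of the work surface, level with it; the furniture and walls round the work are solid. World frame = base frame: x ahead of the robot, y to its left, z up, the work surface at z = 0. Lengths are in m, angles in rad, forces in N, time in s.
With the tool pointing down it reaches from about 0.3 to 0.875 m from the base axis. Payload 6.4 kg.
Tool frame: the origin (TCP) lies between the finger pads; the fingertips stand 22 mm ahead of it and the grasp point (between the pads) lies 3 mm ahead of it; z points along the fingers, y is the line along which they close (so a half turn about z gives the same grasp; the last joint's range is limited). The gripper opens to 85 mm and grips with 20 to 120 N. Pads are 22 mm wide; open, the fingers measure 114 mm over their backs; the gripper's body (76 mm by 85 mm) begins 54 mm behind the grasp point. The pads swing forward as they close: fully open they stand 13 mm farther back than shut.
Start: joints at [1.06, 0.181, 1.607, -0, 1.354, -0.206], TCP at [0.173, 0.549, 0.253] pointing down, gripper open.
Joint ranges: [-2.99, 2.99], [-0.89, 2.07], [0.3, 2.58], [-1.14, 4.28], [0, 2.63], [-3.12, 3.12]. Speed limits (rad/s): [2.57, 2.57, 3.01, 3.14, 3.14, 3.14].

### API

Orientations are given as a unit quaternion [w, x, y, z].
In Python, from bench import ctrl, imaging, workorder gives the robot as it stands.
- The arm moves only by the shell command python3 -m pendant 'ROWS' [OPENING]. ROWS is JSON, a list of rows, each a list of 4 numbers: the shift along the tool's x, y, z in cm, then the turn about the tool's z in degrees. In form: [[dx, dy, dz, roll], ...]. A call has 1 to 12 rows; each row is the pose to reach, as a shift and turn from the pose commanded when the call began, along the tool's axes at that moment; what a row does not reach only later rows make up. A row lasts 1/12 s, in which the tool goes at most 41.7 mm and 7.16 degrees, less where a joint would pass 70% of its speed; a pose out of reach is approached as far as the arm can. A call with a gripper value outside its range is refused whole. OPENING is the opening, from 0 (shut) to 1 (fully open), set as the call begins (- or left out, the last holds). The fingers move at their own pace and stop on an object; the grip force is fixed at half the most. Time passes only in rows, so rows that repeat a pose let the fingers close. It gives the time, the measured TCP pose, the force, the opening and the grip force at its end, in the units of the state.
- ctrl.get_obs(): the state, without advancing time (a new reading comes with each control period).
- imaging.camera(name): name is "side" or "top" or "wrist"; returns the picture (400x640x3 uint8, red, green, blue); there is no depth.
- imaging.camera_info(name): a dict with "K" (3x3 intrinsics, pixels), "k1" (the pictures are not rectified: a ray, as slopes to the right and down, at radius r is drawn at 1 + k1 r^2 times it, then the intrinsics apply), "T" (4x4, takes a point from camera to world coordinates); the wrist camera has in their place "tool_from_camera" (4x4, takes a point from camera to tool coordinates, whose origin is the TCP and whose axes are the flange's). Camera axes: x right, y up, looking along -z (the intrinsics and any distortion apply to the point x, -y, -z); pixel columns grow to the right and rows downward; lengths in m; the calibration is good to about 2 mm. A picture is of the moment at which its call begins: read the wrist's pose just before it. camera_info takes no time and is no camera call.
- workorder.hand_in(): hands the job in; it is judged then, once.
The state is a dict: "time_s": time; "q": joint angles; "dq": joint speeds; "joint_efforts": joint torques, N m; "eef_pos": TCP position; "eef_rot": TCP orientation; "wrist_force": force on the tool from outside, world axes, zero at the start; "torque": the same for the moment, N m; "opening": opening from 0.0 (shut) to 1.0 (fully open); "grasp_force": force on a finger pad.
Only numpy, scipy, OpenCV 4.12 (cv2) and the standard library are available. Lean on these libraries where they do the work, as an engineer would, in place of code of your own. Each camera call takes 0.05 s, during which the arm holds its last target. There are 200 camera calls.

### The job

Hang the round wire basket by its handle on the hook of the drip stand, so that the bar of the handle rests down in the bottom of the hook and the basket hangs level and still. Leave the square basket where it stands.

Things in the scene. Friction and masses are not known exactly. Their poses are not given: they have to be found in the camera images.
- round_basket: The ROUND steel wire basket to hang: 76 mm across, rim 55 mm high, 0.11-0.23 kg, on the worktop. Origin: centre of its underside, z up. A stiff fixed wire handle arches over it in its y-z plane. On top of the handle a thin stem carries a grey square grip to hold it by: 16 x 16 mm, from z = 140 to 176 mm, sides parallel to the basket's x and y.
- handle_bar (a point): Underside of the round basket's handle bar at its middle, 117 mm above the basket's underside; axes as the basket's. The 6 mm bar peaks here and slopes down to upright sides at y = +-38 mm, so a hook can enter along the basket's x, from either side, through the window about 60 mm high between bar and rim.
- hook_seat (a point): Bottom of the fixed drip stand's hook, top of its 8 mm wire, 175 mm above the worktop; the bar lies here, along y. z up, x from the hook's tip to its post. Round tip at x = -24 mm, top 23 mm above this point; level arm from x = 26 mm, top 20 mm above, to the 12 mm post at x = 85 mm; nothing is higher. Below: a tray 14 mm high, x -70 to 120, y +-65 mm. Hung, the basket's underside is at 58 mm.
- square_basket: The SQUARE wire basket, a bystander to leave alone, on the other side of the stand from the round one (the sides vary): 76 x 76 mm, rim 55 mm high, same handle and grip. Origin: centre of its underside, z up.

How it is judged:
By the outcome, as a careful person would: the job done as asked, in the order asked, and still so for the second after the job is handed in, with the robot touching nothing.
It also fails if it takes over 45 s, if anything falls off the work surface, if the arm or the gripper's body presses on something with over 40 N, if the wrist force passes 120 N, or if a joint passes its speed limit or range.

## Working session

There is one attempt and no reset: what is moved stays moved. The work goes in short steps, Python scripts to look and compute and a shell command to move; the robot and the scene stay as the last step left them, time stands still between calls to the robot, and variables do not carry over. Pictures are saved under pics/ and viewed, at most 10 in all, crops included, and the job is handed in when it is done.

```bash
mkdir -p pics
python3 - <<'E'
from bench import ctrl, imaging
import cv2,numpy as np
o=ctrl.get_obs();print(o['eef_pos'],o['eef_rot'],o['time_s'],o['opening'])
for n in("side","top"):
    cv2.imwrite(f"pics/{n}0.png",imaging.camera(n)[:,:,::-1]);i=imaging.camera_info(n);print(n,i)
print(imaging.camera_info("wrist"))
E
```

```text
[0.17227399 0.54804107 0.25237687] [-3.04866442e-04  1.51790416e-01  9.88412312e-01 -8.24083510e-04] 0.0 0.9998560578270189
side {'K': array([[399.45319729,   0.        , 312.77329151],
       [  0.        , 399.45319729, 199.36329875],
       [  0.        ,   0.        ,   1.        ]]), 'k1': -0.10274979488498687, 'T': array([[ 0.99868092, -0.00252992,  0.05128372,  0.57308144],
       [ 0.04484383,  0.52945165, -0.84715405, -0.9140884 ],
       [-0.02500902,  0.84833634,  0.52886672,  0.7211735 ],
       [ 0.        ,  0.        ,  0.        ,  1.        ]])}
top {'K': array([[399.59604628,   0.        , 319.53626042],
       [  0.        , 399.59604628, 199.91586856],
       [  0.        ,   0.        ,   1.        ]]), 'k1': -0.09494481848827886, 'T': array([[-0.03227651,  0.97834463, -0.20445049,  0.30024776],
       [-0.99947553, -0.03213138,  0.00403038, -0.00376883],
       [-0.00262618,  0.20447335,  0.97886861,  1.07040028],
       [ 0.        ,  0.        ,  0.        ,  1.        ]])}
{'K': array([[309.37814536,   0.        , 317.42096382],
       [  0.        , 309.37814536, 201.62808505],
       [  0.        ,   0.        ,   1.        ]]), 'k1': -0.05521893821769224, 'tool_from_camera': array([[ 1.47758645e-03,  9.48553032e-01,  3.16614848e-01,
         8.04927454e-02],
       [ 9.99998842e-01, -1.28613402e-03, -8.13665002e-04,
        -1.85111138e-04],
       [-3.64595279e-04,  3.16615684e-01, -9.48553834e-01,
        -1.20105994e-01],
       [ 0.00000000e+00,  0.00000000e+00,  0.00000000e+00,
         1.00000000e+00]])}
```

View pics/side0.png

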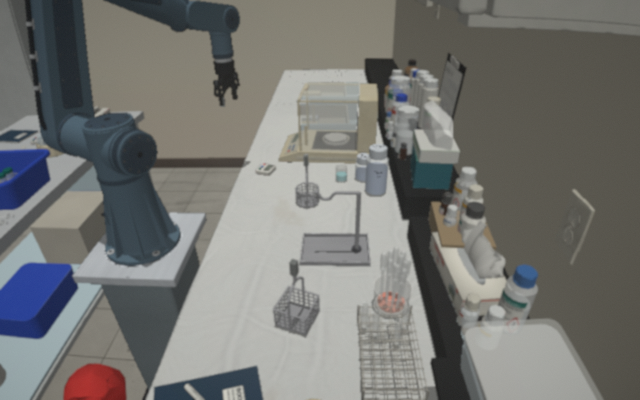

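View pics/top0.png

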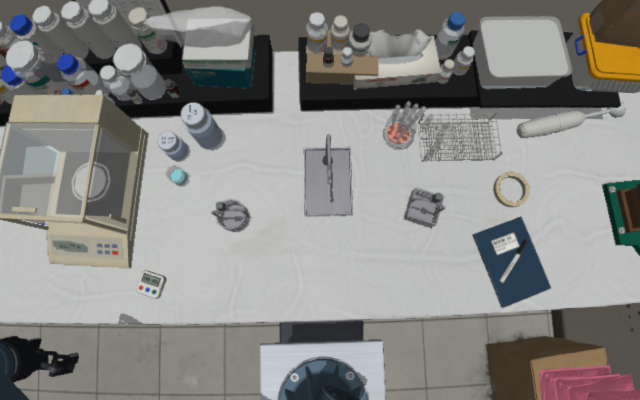

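The side view shows the round basket at about (306,195) with its grip at (306,160). The hook tip is near (322,195) and the post is at x≈358. In the top view the round basket is at (232,214) and the hook runs from (331,198) to (328,137). I'll zoom in next.

Run:
```python
import cv2,numpy as np
t=cv2.imread("pics/top0.png");s=cv2.imread("pics/side0.png")
f=lambda im,x,y,w,h,k:cv2.resize(im[y:y+h,x:x+w],None,fx=k,fy=k,interpolation=cv2.INTER_CUBIC)
a=f(t,200,185,65,50,6);b=f(t,295,125,65,95,6);c=f(s,285,145,95,130,4.4)
H=590
m=np.zeros((H,800,3),np.uint8)
m[:300,:390]=a
m[:572,395:785]=b[:572]
cv2.imwrite("pics/ctop.png",m)
cv2.imwrite("pics/cside.png",f(s,285,145,95,125,4.7))
```

```text
Traceback (most recent call last):
ValueError: could not broadcast input array from shape (570,390,3) into shape (572,390,3)
```

Run:
```python
import cv2,numpy as np
t=cv2.imread("pics/top0.png");s=cv2.imread("pics/side0.png")
f=lambda im,x,y,w,h,k:cv2.resize(im[y:y+h,x:x+w],None,fx=k,fy=k,interpolation=cv2.INTER_CUBIC)
m=np.zeros((590,800,3),np.uint8)
m[:300,:390]=f(t,200,185,65,50,6)
m[:570,395:785]=f(t,295,125,65,95,6)
cv2.imwrite("pics/ctop.png",m)
cv2.imwrite("pics/cside.png",f(s,285,145,95,125,4.7))
```

```text
(no output)
```

View pics/ctop.png

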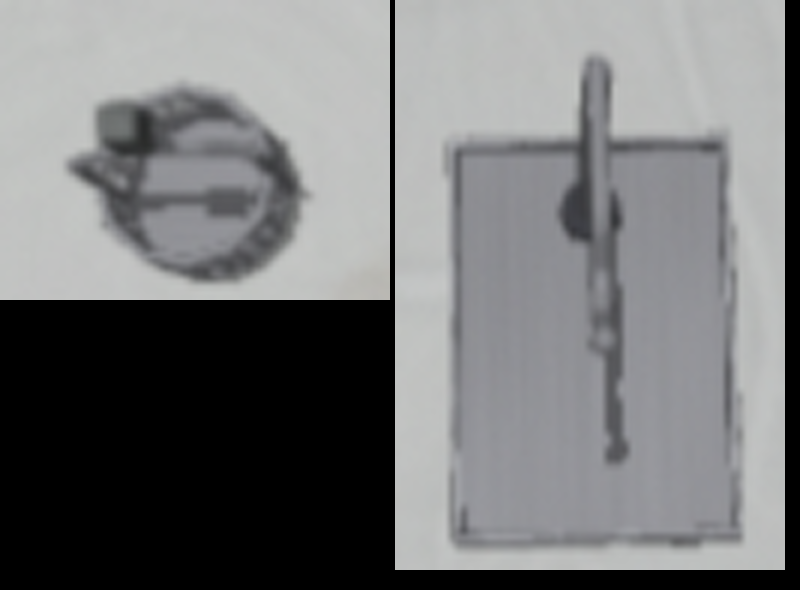

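View pics/cside.png

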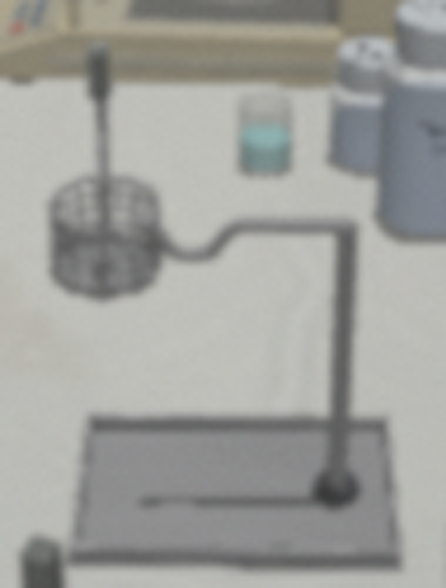

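```bash
cat > h.py <<'E'
import numpy as np,cv2
from bench import ctrl, imaging
def proj(P,i,T):
    P=np.atleast_2d(P);c=(np.linalg.inv(T)@np.c_[P,np.ones(len(P))].T)[:3]
    u=c[0]/-c[2];v=-c[1]/-c[2];s=1+i['k1']*(u*u+v*v)
    K=i['K'];return np.c_[K[0,0]*u*s+K[0,2],K[1,1]*v*s+K[1,2]]
def ray(p,i,T):
    u=cv2.undistortPoints(np.array([[p]],float),i['K'],np.array([i['k1'],0,0,0.]))[0,0]
    return T[:3,3],T[:3,:3]@np.array([u[0],-u[1],-1])
def atz(p,z,n):
    i=imaging.camera_info(n);o,d=ray(p,i,i['T']);return o+d*(z-o[2])/d[2]
E
python3 - <<'E'
from h import *
np.set_printoptions(precision=4,suppress=True)
t=lambda x,y:((x)/6+200,y/6+185)
h=lambda x,y:((x-395)/6+295,y/6+125)
s=lambda x,y:(x/4.7+285,y/4.7+145)
print('grip top',atz(t(119,120),.176,'top'),'grip side',atz(s(98,45),.176,'side'))
print('shoulderL',[atz(t(78,163),z,'top') for z in(.09,.1,.11)])
print('shoulderR',[atz(t(296,190),z,'top') for z in(.09,.1,.11)])
print('rim?',atz(t(205,185),.03,'top'),'side',atz(s(105,265),.03,'side'))
for c in((455,148),(722,143),(738,538),(455,540)):print('tray',atz(h(*c),.014,'top'))
print('tip',atz(h(601,350),.194,'top'),'posttop',atz(h(596,65),.195,'top'))
print('side seat',atz(s(192,257),.171,'side'),'posttop',atz(s(347,225),.191,'side'),'tip',atz(s(165,238),.194,'side'))
for c in((92,418),(385,422),(400,555),(70,552)):print('tray s',atz(s(*c),.014,'side'))
E
```

```text
grip top [0.4827 0.2217 0.176 ] grip side [0.4864 0.2259 0.176 ]
shoulderL [array([0.4824, 0.2604, 0.09  ]), array([0.4805, 0.2577, 0.1   ]), array([0.4787, 0.255 , 0.11  ])]
shoulderR [array([0.4681, 0.1685, 0.09  ]), array([0.4664, 0.1668, 0.1   ]), array([0.4647, 0.165 , 0.11  ])]
rim? [0.4819 0.2196 0.03  ] side [0.489  0.1806 0.03  ]
tray [0.6648 0.0276 0.014 ]
tray [ 0.6632 -0.0961  0.014 ]
tray [ 0.4776 -0.0943  0.014 ]
tray [0.4809 0.0322 0.014 ]
tip [ 0.5208 -0.0307  0.194 ] posttop [ 0.6343 -0.0331  0.195 ]
side seat [ 0.5538 -0.0342  0.171 ] posttop [ 0.6386 -0.0328  0.191 ] tip [ 0.5397 -0.0518  0.194 ]
tray s [0.489  0.0264 0.014 ]
tray s [0.6716 0.024  0.014 ]
tray s [ 0.6716 -0.1008  0.014 ]
tray s [ 0.4843 -0.1007  0.014 ]
```

Hook seat is at about (0.55, -0.033) with yaw around -1°. The basket is at about (0.484, 0.222) with yaw around -9°. Heights and tray size agree with the given dimensions, so I'm moving above the basket.

```bash
python3 -m pendant '[[-1.5,-0.8,0,0],[-4.5,-2.5,0,-1],[-8.5,-4.7,0,-2],[-12.5,-6.9,0,-3],[-16.5,-9.1,0,-4],[-20.5,-11.3,0,-5],[-24.5,-13.5,0,-6],[-28.5,-15.7,0,-7],[-32.5,-17.9,0,-8],[-36.5,-20.0,0,-9],[-38.8,-21.3,0,-9],[-39.5,-21.7,0,-9]]'
python3 -m pendant '[[0,0,0,0],[0,0,0,0],[0,0,0,0]]'
python3 - <<'E'
from h import *
o=ctrl.get_obs();im=imaging.camera("wrist")
print(o['eef_pos'],o['eef_rot'])
np.savez('w1.npz',p=o['eef_pos'],q=o['eef_rot'],im=im)
cv2.imwrite("pics/w1.png",im[:,:,::-1])
E
```

```text
time_s: 1.1
eef_pos: [0.4865, 0.2197, 0.2531]
eef_rot: [0.0, 0.075, 0.997, -0.0]
wrist_force: [0.6, 0.4, 0.1]
opening: 1.0
grasp_force: 0.0
time_s: 1.35
eef_pos: [0.4835, 0.2233, 0.2528]
eef_rot: [-0.001, 0.074, 0.997, 0.0]
wrist_force: [0.0, -0.8, -0.3]
opening: 1.0
grasp_force: 0.0
[0.48350943 0.22325986 0.2527697 ] [-7.27371635e-04  7.39171619e-02  9.97264119e-01  2.70262854e-05]
```

View pics/w1.png

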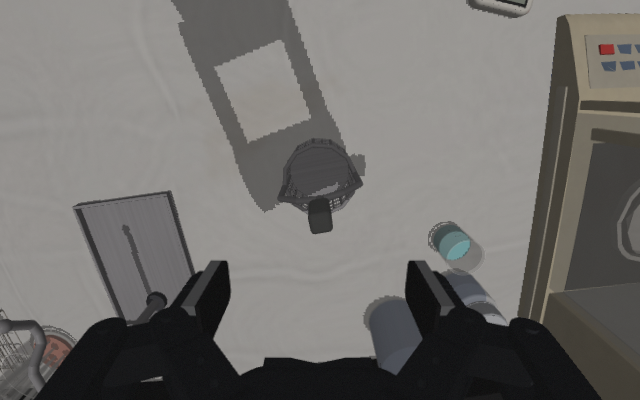

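The wrist view shows the grip top at about (320,226) and the handle shoulders at (280,198) and (361,184).

```bash
cat >> h.py <<'E'
from scipy.spatial.transform import Rotation as R
def wT(p,q):
    T=np.eye(4);T[:3,:3]=R.from_quat(np.r_[q[1:],q[0]]).as_matrix();T[:3,3]=p
    return T,T@imaging.camera_info('wrist')['tool_from_camera']
E
python3 - <<'E'
from h import *
np.set_printoptions(precision=4,suppress=True)
w=np.load('w1.npz');Tt,T=wT(w['p'],w['q']);i=imaging.camera_info('wrist')
def z(p,h):
    o,d=ray(p,i,T);return o+d*(h-o[2])/d[2]
g=z((320.5,226.5),.176);print('grip',g,'tool cm',100*np.linalg.inv(Tt)[:3]@np.r_[g,1])
a,b=z((280,198),.1),z((361,184),.1);print(a,b,np.linalg.norm(a-b),(a+b)/2)
d=b-a;print('basket yaw',np.degrees(np.arctan2(-d[0],d[1])),'tool y yaw',np.degrees(np.arctan2(-Tt[0,1],Tt[1,1])))
# post base / tray corners
print([z(c,.014) for c in((172,192),(77,208))])
E
```

```text
grip [0.4869 0.2248 0.176 ] tool cm [-0.3273  0.2009  7.6765]
[0.4851 0.1878 0.1   ] [0.4827 0.2635 0.1   ] 0.07570544116577345 [0.4839 0.2257 0.1   ]
basket yaw 1.8227327549907542 tool y yaw -8.478015112189441
[array([0.4837, 0.043 , 0.014 ]), array([ 0.4856, -0.0876,  0.014 ])]
```

```bash
python3 -m pendant '[[-0.2,0.1,0.5,-3],[-0.3,0.2,1.5,-7],[-0.3,0.2,3,-10],[-0.3,0.2,4.5,-10],[-0.3,0.2,6,-10],[-0.3,0.2,7.5,-10],[-0.3,0.2,8.4,-10],[-0.3,0.2,8.8,-10],[-0.3,0.2,8.9,-10],[-0.3,0.2,8.9,-10],[-0.3,0.2,8.9,-10]]'
python3 -m pendant '[[0,0,0,0],[0,0,0,0],[0,0,0,0],[0,0,0,0],[0,0,0,0],[0,0,0,0],[0,0,0,0],[0,0,0,0],[0,0,0,0],[0,0,0,0],[0,0,0,0],[0,0,0,0]]' 0
python3 - <<'E'
from h import *
o=ctrl.get_obs();im=imaging.camera("wrist")
cv2.imwrite("pics/w2.png",im[:,:,::-1])
E
```

```text
time_s: 2.32
eef_pos: [0.4879, 0.2249, 0.1652]
eef_rot: [0.001, -0.014, 1.0, 0.0]
wrist_force: [0.6, -0.6, 0.1]
opening: 0.998
grasp_force: 0.0
time_s: 3.32
eef_pos: [0.4876, 0.2246, 0.1644]
eef_rot: [0.0, -0.013, 1.0, 0.0]
wrist_force: [0.1, 0.7, 2.0]
opening: 0.178
grasp_force: 58.9
```

View pics/w2.png

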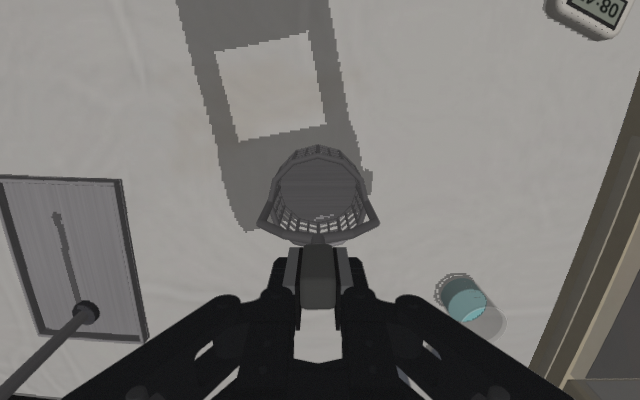

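The grasp is good: the opening is about 15 mm and the handle sits level in the image. Next I'll lift and carry it to the front of the hook tip.

```bash
python3 -m pendant '[[0,0,-0.5,0],[0,0,-1.5,0],[0,0,-3,0],[0.2,0,-4.5,0],[0.4,0,-6,0],[0.7,0,-7.5,0],[1.0,0,-8.7,0],[1.3,0,-9.3,0],[1.3,0,-9.5,0],[1.3,0,-9.5,0]]' 
python3 -m pendant '[[0,-0.7,0,0],[0,-2.2,0,0.5],[0.1,-4.5,0,1],[0.2,-7.2,0,1],[0.3,-10,0,1],[0.4,-12.8,0,1.5],[0.5,-15.6,0,2],[0.6,-18.4,0,2],[0.6,-21.2,0,2],[0.7,-23.6,0,2],[0.7,-25.2,0,2],[0.7,-25.8,0,2]]'
python3 -m pendant '[[0,0,0,0],[0,0,0,0],[0,0,0,0],[0,0,0,0],[0,0,0,0],[0,0,0,0]]'
python3 - <<'E'
from h import *
o=ctrl.get_obs();w=imaging.camera("wrist");p=ctrl.get_obs();s=imaging.camera("side");t=imaging.camera("top")
print(o['eef_pos'],o['eef_rot'],o['wrist_force'],o['torque'])
np.savez('w3.npz',p=o['eef_pos'],q=o['eef_rot'])
m=np.zeros((600,800,3),np.uint8)
f=lambda im,x,y,w,h,k:cv2.resize(im[y:y+h,x:x+w],None,fx=k,fy=k,interpolation=cv2.INTER_CUBIC)
m[:360,:400]=f(s,280,145,100,90,4)
m[:360,400:]=f(t,280,125,100,90,4)
m[360:,:384]=cv2.resize(w,(384,240))
cv2.imwrite("pics/m3.png",m[:,:,::-1]);cv2.imwrite("w3.png",w[:,:,::-1])
E
```

```text
time_s: 4.2
eef_pos: [0.4744, 0.2242, 0.2596]
eef_rot: [0.0, -0.013, 1.0, 0.0]
wrist_force: [-0.3, -0.4, -0.9]
opening: 0.176
grasp_force: 58.4
time_s: 5.2
eef_pos: [0.4738, -0.0364, 0.2583]
eef_rot: [-0.001, 0.005, 1.0, -0.0]
wrist_force: [0.3, 0.1, -1.8]
opening: 0.177
grasp_force: 58.7
time_s: 5.7
eef_pos: [0.4744, -0.0332, 0.2593]
eef_rot: [0.0, 0.003, 1.0, 0.0]
wrist_force: [0.1, 0.2, -2.0]
opening: 0.177
grasp_force: 58.7
[ 0.47440916 -0.03319863  0.2592982 ] [1.51674327e-05 3.39055004e-03 9.99994252e-01 2.56198912e-05] [ 0.07448182  0.22413651 -2.02319774] [0.01529196 0.02739941 0.00843246]
```

View pics/m3.png

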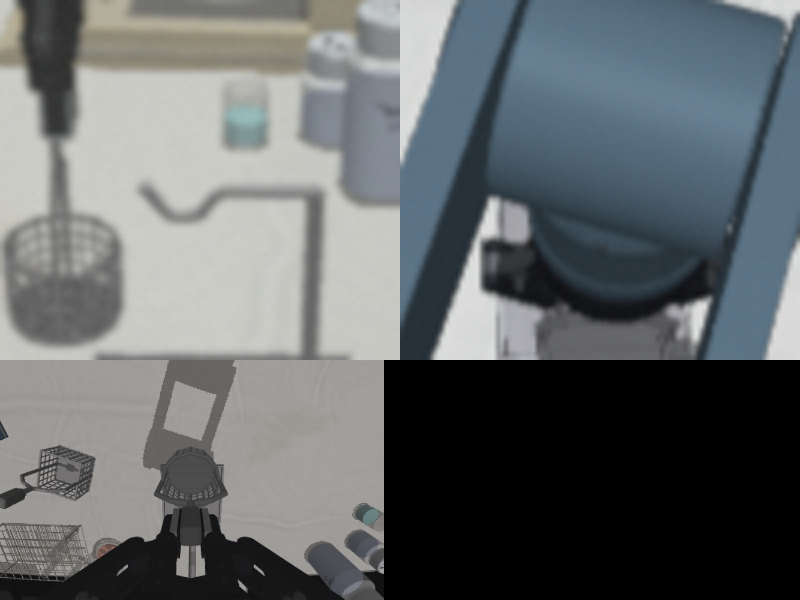

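The side view shows the hook tip at crop (147,185), the trough at (184,216) and the post top at (318,190). In the wrist view the hook arm shows between the fingers, so it is lined up in y.

Run:
```python
from h import *
np.set_printoptions(precision=4,suppress=True)
i=imaging.camera_info('side');s=lambda x,y:(x/4+280,y/4+145)
for n,c in dict(tip=(146,186),trough=(184,216),post=(314,192),arm=(225,190),griptop_hidden=(58,140)).items():
    o,d=ray(s(*c),i,i['T']);print(n,o+d*(-.033-o[1])/d[1])
w=np.load('w3.npz');Tt,T=wT(w['p'],w['q']);j=imaging.camera_info('wrist')
im=cv2.imread('w3.png')
# hook points seen between fingers, expected wrist pixels for seat hypothesis
for x,y,z in((.55,-.033,.175),(.576,-.033,.195),(.635,-.033,.195),(.526,-.033,.198)):print(proj([x,y,z],j,T))
print('bar, shoulders',proj([[.4744,-.0332,.212],[.4744,.0048,.19],[.4744,-.0712,.19]],j,T),proj([.4744,-.0332,.212],i,i['T']))
cv2.imwrite('pics/w3c.png',cv2.resize(im[150:400,240:400],None,fx=2.4,fy=2.4,interpolation=cv2.INTER_CUBIC))
```

```text
tip [ 0.5299 -0.033   0.195 ]
trough [ 0.5542 -0.033   0.1723]
post [ 0.6377 -0.033   0.1907]
arm [ 0.5807 -0.033   0.1921]
griptop_hidden [ 0.4748 -0.033   0.2288]
[[318.4563 306.9695]]
[[318.6757 351.7462]]
[[318.9436 406.0438]]
[[318.4145 299.3017]]
bar, shoulders [[317.7837 240.8822]
 [374.9383 226.081 ]
 [260.5942 226.6382]] [[294.6519 185.7915]]
```

View pics/w3c.png

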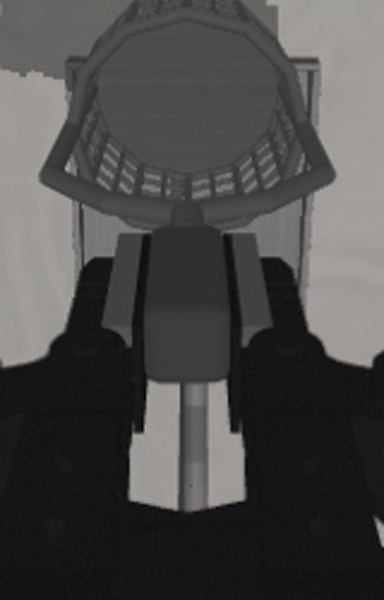

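The hook seat comes out at about (0.5535, -0.032, 0.175), and both the tip and the post agree with it. I'll advance 7.9 cm in x.

```bash
python3 -m pendant '[[-0.3,0,0,0],[-1,0.1,0,0],[-2,0.1,0,0],[-3.2,0.1,0,0],[-4.4,0.1,0,0],[-5.6,0.1,0,0],[-6.6,0.1,0,0],[-7.4,0.1,0,0],[-7.8,0.1,0,0],[-7.9,0.1,0,0],[-7.9,0.1,0,0],[-7.9,0.1,0,0]]'
python3 -m pendant '[[0,0,0.3,0],[0,0,0.8,0],[0,0,1.3,0],[0,0,1.8,0],[0,0,2.2,0],[0,0,2.5,0],[0,0,2.7,0],[0,0,2.7,0],[0,0,2.7,0],[0,0,2.7,0]]'
python3 - <<'E'
from h import *
s=imaging.camera("side");i=imaging.camera_info('side')
m=cv2.resize(s[140:240,280:380],None,fx=6,fy=6,interpolation=cv2.INTER_CUBIC)
cv2.imwrite("pics/s4.png",m[:,:,::-1])
E
```

```text
time_s: 6.85
eef_pos: [0.5531, -0.0335, 0.2592]
eef_rot: [-0.0, 0.004, 1.0, 0.0]
wrist_force: [-0.1, -0.4, -1.2]
opening: 0.175
grasp_force: 58.7
time_s: 7.68
eef_pos: [0.5536, -0.0336, 0.2326]
eef_rot: [0.0, 0.004, 1.0, -0.0]
wrist_force: [-0.1, -0.2, -1.1]
opening: 0.178
grasp_force: 58.7
```

View pics/s4.png

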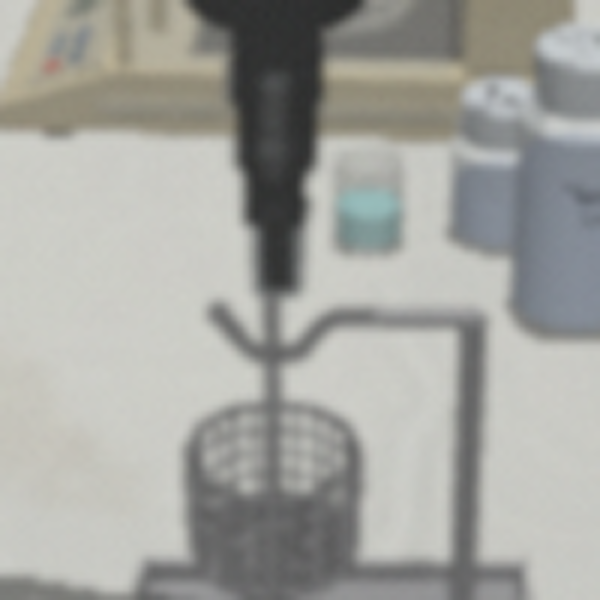

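The bar is at crop x≈272 against the trough at about 277, so it is about 2 mm short in x. About 10 mm of height remains, so I'll correct x and lower.

```bash
python3 -m pendant '[[-0.1,0.1,0,0],[-0.2,0.1,0.2,0],[-0.2,0.1,0.4,0],[-0.2,0.1,0.6,0],[-0.2,0.1,0.8,0],[-0.2,0.1,0.8,0],[-0.2,0.1,0.8,0],[-0.2,0.1,0.8,0]]'
python3 -m pendant '[[0,0,0.05,0],[0,0,0.1,0],[0,0,0.1,0],[0,0,0.1,0],[0,0,0.1,0]]'
```

```text
time_s: 8.4
eef_pos: [0.5554, -0.0326, 0.2243]
eef_rot: [-0.0, 0.004, 1.0, -0.0]
wrist_force: [0.4, -0.4, -2.0]
opening: 0.177
grasp_force: 58.7
time_s: 8.82
eef_pos: [0.5555, -0.0326, 0.2234]
eef_rot: [0.0, 0.004, 1.0, -0.0]
wrist_force: [-0.2, -0.1, -0.7]
opening: 0.177
grasp_force: 58.7
```

```bash
python3 -m pendant '[[0,0,0.05,0],[0,0,0.1,0],[0,0,0.1,0],[0,0,0.1,0],[0,0,0.1,0]]'
python3 -m pendant '[[0,0,0.05,0],[0,0,0.1,0],[0,0,0.1,0],[0,0,0.1,0],[0,0,0.1,0]]'
```

```text
time_s: 9.23
eef_pos: [0.5557, -0.0327, 0.2231]
eef_rot: [0.0, 0.004, 1.0, -0.0]
wrist_force: [-1.1, -0.0, 5.4]
opening: 0.176
grasp_force: 59.7
time_s: 9.65
eef_pos: [0.5558, -0.0327, 0.2229]
eef_rot: [0.001, 0.004, 1.0, -0.0]
wrist_force: [-4.0, 0.7, 9.3]
opening: 0.178
grasp_force: 60.5
```

Contact is made. The -4 N in x says the bar is slightly too far toward the post, so I'll ease back 1 mm and unload a little before releasing.

```bash
python3 -m pendant '[[0.05,0,-0.05,0],[0.1,0,-0.1,0],[0.1,0,-0.1,0],[0.1,0,-0.1,0],[0.1,0,-0.1,0]]'
```

```text
time_s: 10.07
eef_pos: [0.5551, -0.0326, 0.223]
eef_rot: [0.001, 0.004, 1.0, -0.0]
wrist_force: [1.0, 1.1, 6.2]
opening: 0.179
grasp_force: 59.5
```

```bash
python3 -m pendant '[[0,0,0,0],[0,0,0,0],[0,0,0,0],[0,0,0,0]]' 0.21
python3 -m pendant '[[0,0,0,0],[0,0,0,0],[0,0,0,0],[0,0,0,0],[0,0,0,0],[0,0,0,0]]' 0.5
python3 - <<'E'
from h import *
s=imaging.camera("side");w=imaging.camera("wrist")
m=np.zeros((500,800,3),np.uint8)
m[:400,:400]=cv2.resize(s[140:240,280:380],(400,400),interpolation=cv2.INTER_CUBIC)
m[:400,400:]=cv2.resize(w[100:400,170:470],(400,400))
cv2.imwrite("pics/m5.png",m[:,:,::-1])
E
```

```text
time_s: 10.4
eef_pos: [0.5539, -0.0325, 0.2216]
eef_rot: [-0.001, 0.004, 1.0, 0.0]
wrist_force: [0.0, 0.5, -0.0]
opening: 0.214
grasp_force: 0.0
time_s: 10.9
eef_pos: [0.5544, -0.0326, 0.2223]
eef_rot: [0.0, 0.004, 1.0, -0.0]
wrist_force: [-0.1, 0.6, 0.0]
opening: 0.501
grasp_force: 0.0
```

View pics/m5.png

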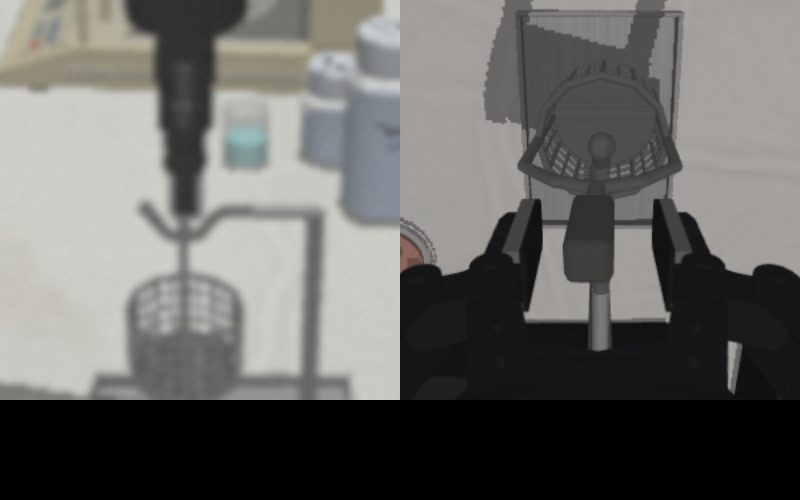

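The basket is on the hook with the bar in the trough, and the grip stands clear between the pads. I'll retreat straight up.

```bash
python3 -m pendant '[[0,0,-0.3,0],[0,0,-1,0],[0,0,-2,0],[0,0,-3.2,0],[0,0,-4.5,0],[0,0,-6,0],[0,0,-7.5,0],[0,0,-9,0],[0,0,-10,0],[0,0,-10.5,0],[0,0,-10.5,0],[0,0,-10.5,0]]'
python3 -m pendant '[[0,0,0,0],[0,0,0,0],[0,0,0,0],[0,0,0,0],[0,0,0,0],[0,0,0,0],[0,0,0,0],[0,0,0,0],[0,0,0,0],[0,0,0,0],[0,0,0,0],[0,0,0,0]]'
python3 - <<'E'
from h import *
s=imaging.camera("side");w=imaging.camera("wrist")
for k in range(10): s2=imaging.camera("side");w2=imaging.camera("wrist")
print(np.abs(w2.astype(int)-w)[100:330,200:440].mean(),np.abs(w2.astype(int)-w)[100:330,200:440].max())
m=np.zeros((500,800,3),np.uint8)
m[:400,:400]=cv2.resize(s2[140:240,280:380],(400,400),interpolation=cv2.INTER_CUBIC)
m[:400,400:]=cv2.resize(w2[80:330,195:445],(400,400))
cv2.imwrite("pics/m6.png",m[:,:,::-1])
E
```

```text
time_s: 12.0
eef_pos: [0.5543, -0.0326, 0.3273]
eef_rot: [0.0, 0.004, 1.0, 0.0]
wrist_force: [-0.2, -0.0, -0.6]
opening: 0.5
grasp_force: 0.0
time_s: 13.0
eef_pos: [0.5544, -0.0326, 0.3273]
eef_rot: [0.0, 0.004, 1.0, -0.0]
wrist_force: [0.2, -0.5, -0.0]
opening: 0.502
grasp_force: 0.0
0.6906461352657005 47
```

View pics/m6.png

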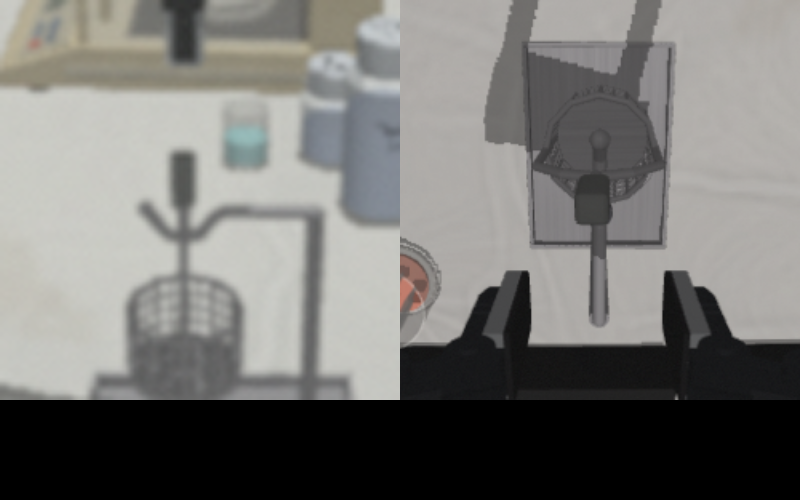

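Run:
```python
from h import *
np.set_printoptions(precision=4,suppress=True)
o=ctrl.get_obs();a=imaging.camera("wrist").astype(int)
for k in range(4):
    b=imaging.camera("wrist").astype(int);print(np.abs(a-b)[140:230,270:370].mean(),np.abs(a-b)[140:230,20:120].mean())
Tt,T=wT(o['eef_pos'],o['eef_rot']);j=imaging.camera_info('wrist')
px=lambda x,y:(195+(x-400)*.625,80+y*.625)
def z(p,h):
    c,d=ray(p,j,T);return c+d*(h-c[2])/d[2]
for n,c,h in(('grip',(593.5,210),.234),('tip',(599,140),.198),('arm',(599,310),.195),('shL',(536,165),.158),('shR',(664,165),.158)):print(n,z(px(*c),h))
g=a[180:232,280:350].mean(2)
for r in (20,25,30,35,40): print(r+180,''.join('#' if v<75 else '.' for v in g[r]))
# predicted pixels for a level basket at the seat, and tilt of +-3 deg about x
S=np.array([.5545,-.0325,.175])
for t in(-4,-2,0,2,4):
    Rx=R.from_euler('x',t,degrees=True)
    P=S+Rx.apply([[0,0,.059],[0,.038,-.02],[0,-.038,-.02],[0,.041,-.062],[0,-.038,-.062]])
    print(t,((proj(P,j,T)-[195,80])/.625+[400,0]).round(0).tolist())
```

```text
0.5208518518518519 0.45396296296296296
0.5203703703703704 0.45866666666666667
0.5328888888888889 0.44985185185185184
0.5297037037037037 0.4557407407407407
grip [ 0.5525 -0.0339  0.234 ]
tip [ 0.5276 -0.031   0.198 ]
arm [ 0.6292 -0.0315  0.195 ]
shL [ 0.5513 -0.069   0.158 ]
shR [0.5518 0.0084 0.158 ]
200 ........................######################..........##............
205 ........................######################........................
210 ........................########################......................
215 ........................#######################.......................
220 ..................................#########...........................
-4 [[605.0, 214.0], [656.0, 167.0], [532.0, 170.0], [649.0, 151.0], [535.0, 154.0]]
-2 [[601.0, 214.0], [657.0, 167.0], [533.0, 169.0], [652.0, 151.0], [538.0, 153.0]]
0 [[597.0, 214.0], [658.0, 168.0], [534.0, 169.0], [655.0, 152.0], [542.0, 153.0]]
2 [[592.0, 214.0], [660.0, 169.0], [536.0, 168.0], [659.0, 152.0], [545.0, 152.0]]
4 [[588.0, 214.0], [661.0, 169.0], [537.0, 168.0], [662.0, 153.0], [548.0, 152.0]]
```

The pixel differences match the background noise, so the basket is hanging still. Its tilt is about 2–3° and the bar is in the trough. I'm handing in.

```bash
python3 -c "
from bench import workorder;print(workorder.hand_in())"
```

```text
the job is handed in; nothing more can be done
None
```

The round basket hangs still by its handle, with the bar in the bottom of the hook and a measured tilt of about 2–3°; the arm is clear, the square basket was not touched, and I handed the job in at about 15 s, though I viewed 11 pictures against the limit of 10.

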